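# Lock the lamp-housing cover of a spectrophotometer with its quarter-turn fastener

## Robot

A 6-joint arm with a two-finger parallel gripper is mounted at the origin on the work surface. World frame = base frame: x ahead of the robot, y to its left, z up, the work surface at z = 0. Lengths are in m, angles in rad, forces in N, time in s.
With the tool pointing down it reaches from about 0.4 to 0.825 m from the base axis. Payload 7 kg.
Tool frame: the origin (TCP) lies between the finger pads; the fingertips stand 25 mm ahead of it and the grasp point (between the pads) lies 6 mm ahead of it (arm.tip_extent is the z of the fingertips in the tool frame, in m); z points along the fingers, x is the direction in which the jaws open and shut, and the axes are right-handed (so a half turn about z gives the same grasp; the last joint's range is limited). The gripper opens to 88 mm and grips with 3 to 60 N. Pads are 19 mm wide; open, the fingers measure 130 mm over their backs; the gripper's body (78 mm by 193 mm) begins 47 mm behind the grasp point.
Start: joints at [-0.931, 0.359, 0.012, 0, -1.224, -0.288], TCP at [0.233, -0.634, 0.252] pointing down, gripper open.
Joint ranges: [-3.07, 3.07], [-1.43, 2.12], [-1.02, 1.25], [-3.03, 1.67], [-3.05, -0], [-3.03, 3.03]. Speed limits (rad/s): [2.39, 2.39, 3.01, 3.14, 3.14, 3.14].

## Interface

Orientations are given as [roll, pitch, yaw] about the fixed x, y, z axes, in that order (R = Rz(yaw) Ry(pitch) Rx(roll)).
In Python, from station import monitor, grab_frame, job_done, arm gives the robot as it stands.
- The arm moves only by the shell command python3 -m jog 'ROWS' [FORCE]. ROWS is JSON, a list that holds one entry, the list of rows, each a list of 7 numbers: the shift along the world's x, y, z in m, then the turn, a rotation vector about the world's x, y, z in rad, then the opening, from 0 (shut) to 1 (fully open). In form: [[[dx, dy, dz, ax, ay, az, claw], ...]]. A call has 1 to 20 rows; each row shifts and turns the commanded pose from where the row before left it; what a row does not reach is not made up. A row lasts 1/8 s, in which the tool goes at most 62.5 mm and 10.7 degrees, less where a joint would pass 70% of its speed; a pose out of reach is approached as far as the arm can. A call is refused whole if a number of a shift passes 0.0625 or a number of a turn 0.188, either way. A call with a gripper value outside its range is refused whole. The fingers move at their own pace and stop on an object; FORCE is the grip in N (left out, the last holds). Time passes only in rows, so rows that do not move let the fingers close. It gives the time, the measured TCP pose, the force and the opening at its end, in the units of the state.
- monitor.get_state(): the state, without advancing time (a new reading comes with each control period).
- grab_frame(name): name is "scene" or "top"; returns a dict with "pixels" (480x640x3 uint8, red, green, blue), "K" (3x3 intrinsics, pixels), "view" (4x4, takes a point from world to camera coordinates). Camera axes: x right, y down, z forward; pixel columns grow to the right and rows downward; lengths in m; the calibration is good to about 2 mm. A picture is of the moment at which its call begins. There is no depth.
- job_done(): hands the job in, once; it reports no verdict.
The state is a dict: "t": time; "q": joint angles; "qd": joint speeds; "joint_efforts": joint torques, N m; "eef_pos": TCP position; "ee_rot": TCP orientation; "force": force on the tool from outside, world axes, zero at the start; "moment": the same for the moment, N m; "width": finger opening in m.
Only numpy, scipy, OpenCV 4.12 (cv2) and the standard library are available. Lean on these libraries where they do the work, as an engineer would, in place of code of your own. Each camera call takes 0.05 s, during which the arm holds its last target.

## Task

The navy cover of the lamp housing still lacks one of its two fasteners. Take the blue wing-headed quarter-turn fastener from its holder, line its blade up with the empty slot in the cover, push it fully home until its flange sits on the cover, and lock it with a quarter turn (either way), then let go. Leave the orange round knob in its holder.

Things in the scene. Friction and masses are not known exactly. Their poses are not given: they have to be found in the camera images.
- stud: Blue wing-headed fastener, 60 g, upright in a white block (64x64x28 mm, fixed; flange rests on its top). Origin: centre of the foot's underside, z up, x along blade and wing; same after a half turn. From z=0 up: steel blade 30(x)x12(y) to 10 mm; 12 mm round shaft to 22; 50 mm round blue flange to 26; blue wing grip 34(x)x12(y) to 56 mm. Pinch the wing across its 12 mm.
- slot (a point): Centre of the empty slot's mouth, on the cover's top face. x along the slot, y across, z up. Slot 38(x)x20(y) mm, 3 mm chamfer, through an 8 mm plate with 32 mm of empty space below. The blade passes only when parallel to the slot (about 10 degrees, 3 mm), then turns freely under the plate, no stop or spring. Home: flange on the cover, fastener's origin 22 mm below this point.
- housing: Beige lamp housing with navy cover, 200(x)x260(y)x70(z) mm, fixed to the table. Origin: centre of its underside; x and y parallel to the slot's. The empty slot is at x=0, y=-65 mm. The other fastener, grey and already locked, stands at x=0, y=+65 mm and rises 34 mm above the cover: leave it.
- plugknob: Bystander to leave alone: orange round knob, 34 mm diameter, 56 mm tall, 50 mm flange, round 26 mm brass foot (does not fit the slot), upright in the other white block. Origin: centre of the foot's underside, z up.
There are look-alikes about, which are no part of the job. Of the things shaped like the stud, the blue one is meant.

How it is judged:
On the way:
1. the blue fastener has gone through the slot, its flange down on the cover (origin at least 18 mm below the slot's mouth) (z of stud in the frame of slot between -0.027 and -0.018 m and horizontal distance between stud and slot below 0.018 m), for 0.1 s.
At the end, for the whole second after the job is handed in: The blue fastener is released and at rest, upright within 8 degrees, its origin 18 to 27 mm below the slot's mouth and within 18 mm of it in plan, its wing crosswise to the slot within 22 degrees; the orange knob is within 20 mm of its start (all of step 1 and angle between the x axis of stud and the y axis of slot, either way round below 0.4 rad and angle between stud's own z axis and vertical below 0.15 rad and linear speed of stud below 0.02 m/s and distance of plugknob from where it was at the start of the episode below 0.02 m); the robot touches nothing.
It fails at once if the orange knob is taken out of its holder or moved more than 20 mm (distance of plugknob from where it was at the start of the episode above 0.02 m).
It also fails if it takes over 40 s, if anything falls off the work surface, if the arm or the gripper's body presses on something with over 40 N, if the wrist force passes 120 N, or if a joint passes its speed limit or range.

## Working session

There is one attempt and no reset: what is moved stays moved. The work goes in short steps, Python scripts to look and compute and a shell command to move; the robot and the scene stay as the last step left them, time stands still between calls to the robot, and variables do not carry over. Pictures are saved under pics/ and viewed, and the job is handed in when it is done.

```bash
mkdir -p pics; ls
python3 - <<'E'
from station import monitor, grab_frame, arm
import cv2,numpy as np
s=monitor.get_state();print(s)
for n in("scene","top"):
    f=grab_frame(n);cv2.imwrite(f"pics/{n}0.png",f["pixels"][:,:,::-1]);print(n,f["K"],f["view"])
    np.savez(f"{n}0.npz",**f)
E
```

```text
pics
{'t': 0.0, 'q': array([-9.30870778e-01,  3.59389357e-01,  1.10569955e-02, -3.27215343e-04,
       -1.22412059e+00, -2.88098052e-01]), 'qd': array([-0.001387  , -0.00055045, -0.00160138, -0.00084645, -0.00063326,
        0.00071455]), 'joint_efforts': array([ 1.44460824e-03, -5.82714987e+01,  2.93054777e+01,  6.99721947e+00,
        6.76688593e-03, -1.51999552e-04]), 'eef_pos': array([ 0.23242568, -0.63323849,  0.25062439]), 'ee_rot': array([-3.14141684e+00, -1.67574988e-03,  1.92251224e+00]), 'force': array([ 0.27648263,  0.14314299, -0.75150583]), 'moment': array([-0.05034665,  0.01491857, -0.00518801]), 'width': 0.08745505192948286}
scene [[442.81044741   0.         316.37447424]
 [  0.         442.81044741 245.66749924]
 [  0.           0.           1.        ]] [[-0.61856149  0.78569505 -0.00806057  0.3832096 ]
 [ 0.59898519  0.46487971 -0.65199969 -0.26566764]
 [-0.50852574 -0.40813006 -0.75817639  1.1228081 ]
 [ 0.          0.          0.          1.        ]]
top [[532.2154202    0.         308.11863735]
 [  0.         532.2154202  238.47085846]
 [  0.           0.           1.        ]] [[ 0.01889366 -0.99977255  0.00989355 -0.06275026]
 [-0.99091099 -0.02004251 -0.13301767  0.57270914]
 [ 0.13318571 -0.00729044 -0.99106429  0.76256213]
 [ 0.          0.          0.          1.        ]]
```

View pics/scene0.png

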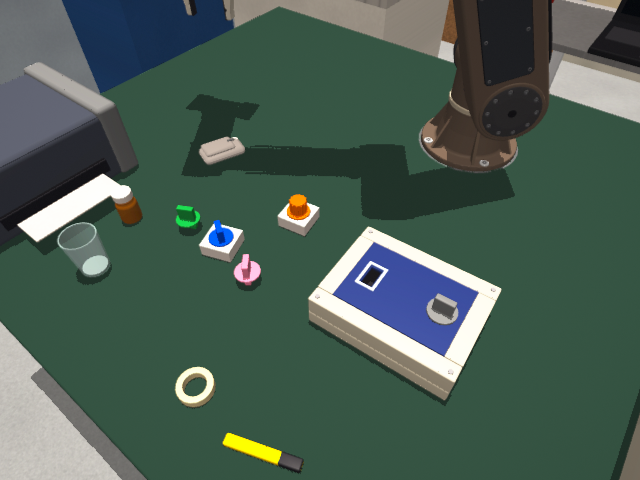

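View pics/top0.png

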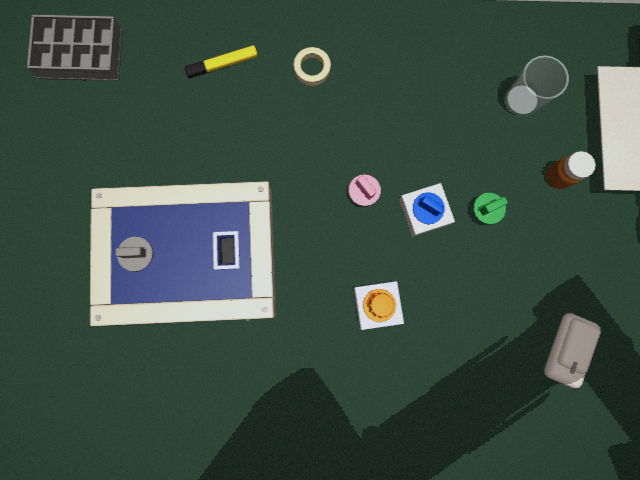

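Run:
```python
import cv2,numpy as np
o=[]
for n,(u,v) in (("top",(429,208)),("scene",(221,237)),("top",(227,250)),("scene",(372,276))):
    p=np.load(f"{n}0.npz")["pixels"][v-30:v+30,u-40:u+40,::-1]
    o.append(cv2.resize(p,(400,300),interpolation=cv2.INTER_NEAREST))
cv2.imwrite("pics/z0.png",np.vstack([np.hstack(o[:2]),np.hstack(o[2:])]))
```

```text
(no output)
```

View pics/z0.png

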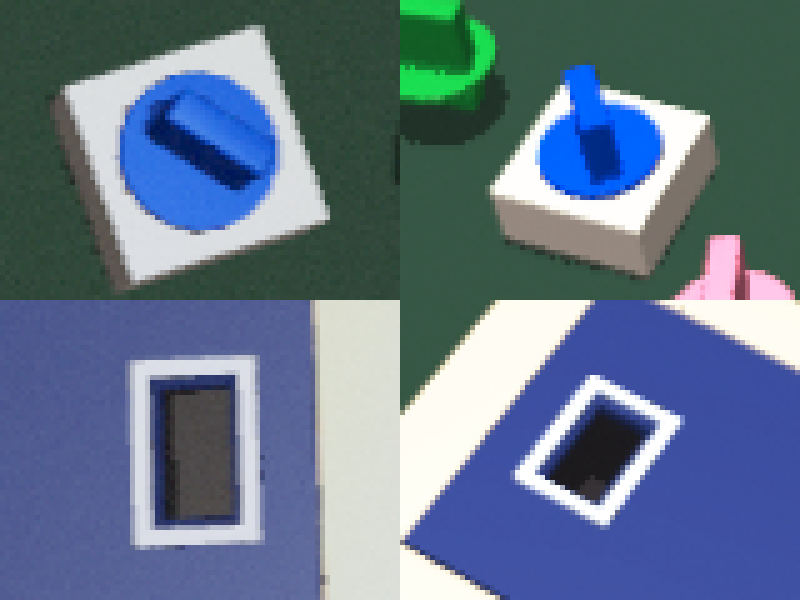

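```bash
cat > h.py <<'E'
import numpy as np,cv2
def ray(f,uv):
    K,V=f["K"],f["view"];R,t=V[:3,:3],V[:3,3]
    d=R.T@np.linalg.solve(K,np.array([uv[0],uv[1],1.]));return -R.T@t,d
def plane(f,uv,z):
    o,d=ray(f,uv);return o+d*(z-o[2])/d[2]
def tri(f1,u1,f2,u2):
    A=[];b=[]
    for f,u in((f1,u1),(f2,u2)):
        o,d=ray(f,u);d/=np.linalg.norm(d);P=np.eye(3)-np.outer(d,d);A.append(P);b.append(P@o)
    return np.linalg.lstsq(np.vstack(A),np.hstack(b),rcond=None)[0]
def big(m,uv,r):
    w=np.zeros_like(m);cv2.circle(w,uv,r,255,-1);m=m&w
    c=max(cv2.findContours(m,cv2.RETR_EXTERNAL,cv2.CHAIN_APPROX_NONE)[0],key=cv2.contourArea)
    return m,c
def ax(v):
    return np.degrees(np.arctan2(v[1],v[0]))%180
E
python3 - <<'E'
from h import *
F={n:dict(np.load(f"{n}0.npz")) for n in("top","scene")}
c={}
for n,u,s in(("top",(429,208),(227,250)),("scene",(221,237),(372,276))):
    f=F[n];hsv=cv2.cvtColor(f["pixels"],cv2.COLOR_RGB2HSV)
    mw=cv2.inRange(hsv,(0,0,170),(179,70,255));m,k=big(mw,s,26)
    r=cv2.minAreaRect(k);c[n+"s"]=cv2.convexHull(k)
    ap=cv2.approxPolyDP(c[n+"s"],3,True)[:,0]
    P=np.array([plane(f,p,.07)[:2] for p in ap]);print(n,"slot corners",ap.tolist(),P.round(4).tolist(),"mean",P.mean(0).round(4))
    M=cv2.moments(c[n+"s"]);cc=(M["m10"]/M["m00"],M["m01"]/M["m00"]);c[n]=cc;print(" c",cc,plane(f,cc,.07).round(4))
    for i in range(len(P)):
        e=P[(i+1)%len(P)]-P[i];print("  edge",np.linalg.norm(e).round(4),ax(e).round(1))
    mb=cv2.inRange(hsv,(100,130,30),(130,255,255));m,k=big(mb,u,24)
    P=np.array([plane(f,p,.032)[:2] for p in k[:,0]])
    e=cv2.fitEllipse((P*1e4).astype(np.float32));print(" flange(ellipse)",np.round(e[0],1),np.round(e[1],1))
    (x,y),rr=cv2.minEnclosingCircle((P*1e4).astype(np.float32));print(" encl",x,y,rr)
    dk=cv2.inRange(hsv,(100,100,0),(130,255,135 if n=="top" else 200))&m
    _,k=big(dk,u,24);b=cv2.boxPoints(cv2.minAreaRect(k));print(" dark",cv2.contourArea(k),b.round(1).tolist())
    B=np.array([plane(f,p,.032)[:2] for p in b])
    for i in range(4):
        e=B[(i+1)%4]-B[i];print("  ",np.linalg.norm(e).round(4),ax(e).round(1))
print("slot tri",tri(F["top"],c["top"],F["scene"],c["scene"]).round(4))
E
```

```text
top slot corners [[237, 231], [239, 267], [213, 268], [213, 232]] [[0.5784, 0.0518], [0.5263, 0.047], [0.5242, 0.0841], [0.5763, 0.0863]] mean [0.5513 0.0673]
 c (225.72622175512348, 250.00490453669644) [0.5505 0.0669 0.07  ]
  edge 0.0523 5.2
  edge 0.0372 93.3
  edge 0.0521 2.4
  edge 0.0347 93.6
 flange(ellipse) [ 6258.6 -2346.8] [467.7 477.8]
 encl 6258.8671875 -2348.989501953125 244.86700439453125
 dark 89.0 [[417.1000061035156, 203.5], [421.8999938964844, 197.89999389648438], [439.1000061035156, 212.8000030517578], [434.29998779296875, 218.39999389648438]]
   0.0116 139.8
   0.0347 49.0
   0.0116 139.5
   0.0346 49.1
scene slot corners [[370, 261], [387, 269], [373, 290], [355, 281]] [[0.5272, 0.0486], [0.524, 0.0818], [0.576, 0.0871], [0.5792, 0.0527]] mean [0.5516 0.0675]
 c (371.02858030444236, 275.5284249767008) [0.5528 0.0677 0.07  ]
  edge 0.0334 95.6
  edge 0.0523 5.8
  edge 0.0346 95.4
  edge 0.0522 4.5
 flange(ellipse) [ 6256.8 -2386. ] [430.9 700.3]
 encl 6237.85498046875 -2437.311279296875 367.6726379394531
 dark 58.5 [[215.8000030517578, 232.10000610351562], [222.39999389648438, 230.39999389648438], [225.1999969482422, 241.6999969482422], [218.60000610351562, 243.39999389648438]]
   0.0133 147.4
   0.0316 56.1
   0.013 147.0
   0.0315 56.6
slot tri [0.5509 0.0671 0.0674]
```

Run:
```python
from h import *
f=dict(np.load("top0.npz"));hsv=cv2.cvtColor(f["pixels"],cv2.COLOR_RGB2HSV)
print(hsv[194:222,414:446,2])
# housing outline
m=cv2.inRange(hsv,(0,0,150),(179,110,255))|cv2.inRange(hsv,(110,60,50),(130,255,255))
w=np.zeros_like(m);w[165:345,75:290]=255;m&=w
k=max(cv2.findContours(cv2.morphologyEx(m,cv2.MORPH_CLOSE,np.ones((5,5))),0,1)[0],key=cv2.contourArea)
P=np.array([plane(f,p,.07)[:2]*1000 for p in k[:,0]],np.float32)
r=cv2.minAreaRect(P);print(r)
B=cv2.boxPoints(r)
for i in range(4):
    e=B[(i+1)%4]-B[i];print(np.linalg.norm(e),ax(e))
# navy
m=cv2.inRange(hsv,(105,90,50),(135,255,255))&w
k=max(cv2.findContours(m,0,1)[0],key=cv2.contourArea)
P=np.array([plane(f,p,.07)[:2]*1000 for p in k[:,0]],np.float32);r=cv2.minAreaRect(P);print(r)
```

```text
[[224 223 224 224 223 207 171 206 226 225 225 225 224 224 223 225 225 224
  225 224 224 222 218 223 222 222 222 221 222 222 205 138]
 [223 225 223 212 201 222 226 226 226 224 225 219 215 224 225 224 223 224
  225 224 223 223 224 220 219 222 222 222 222 222 206 140]
 [224 224 223 212 207 226 225 225 226 223 209 194 210 208 218 225 225 224
  223 225 225 224 224 225 224 221 222 222 222 222 222 196]
 [223 223 210 205 226 226 226 225 215 174 156 212 226 220 209 194 205 223
  226 224 224 224 224 224 224 221 219 222 222 221 223 205]
 [224 210 202 227 226 206 150 142 115 137 202 227 228 224 224 217 200 204
  224 223 224 226 224 224 225 225 221 217 221 222 222 213]
 [151 196 228 227 208 152 146 120 103 173 217 230 229 227 226 224 220 213
  206 218 224 225 225 225 223 224 225 213 200 222 222 222]
 [174 217 227 227 209 153 136  92 152 213 230 230 230 229 228 226 224 224
  218 206 210 225 224 224 225 224 225 224 223 222 222 222]
 [188 227 228 226 207 140 105  86 163 216 229 231 230 229 230 229 227 224
  220 221 217 198 203 224 225 224 224 225 220 219 223 222]
 [210 228 228 208 145 119  82  83 10
[... 2200 characters left out ...]
224 223 223 224 224 223]
 [225 226 209 174 206 228 230 230 230 230 230 228 229 228 229 229 229 227
  229 228 227 228 227 227 228 222 217 224 224 223 223 224]
 [226 225 226 207 141 183 220 230 230 230 231 230 229 229 230 230 229 229
  229 229 228 228 228 228 223 219 223 224 224 224 224 223]
 [227 226 227 226 225 202 149 205 230 230 230 230 230 228 229 229 229 229
  228 229 229 229 227 223 220 224 224 224 224 224 225 224]]
((546.4920654296875, 131.25193786621094), (198.0941619873047, 259.87249755859375), 3.6521284580230713)
259.8725 93.65212
198.0942 3.6521297
259.87247 93.65212
198.0942 3.6521301
((546.7693481445312, 131.8811798095703), (139.07142639160156, 198.248046875), 3.6443002223968506)
```

Run:
```python
from h import *
f=dict(np.load("top0.npz"));g=dict(np.load("scene0.npz"))
for z,L in((.032,[(421.6,207),(434.4,215)]),(.062,[(423,202),(435.8,210)])):
    a,b=[plane(f,p,z) for p in L];print(z,a.round(4),b.round(4),ax(b-a))
# scene cross-check: where the wing top centre/flange centre should appear
def proj(f,p):
    q=f["K"]@(f["view"]@np.r_[p,1])[:3];return (q[:2]/q[2]).round(1)
th=np.radians(58);c=np.array([.6259,-.2348])
for s in(-17,17):
  for t in(-6,6):
    p=np.r_[c+np.array([np.cos(th)*s-np.sin(th)*t,np.sin(th)*s+np.cos(th)*t])/1000,.062]
    print(s,t,proj(f,p),proj(g,p))
```

```text
0.032 [ 0.6269 -0.2246  0.032 ] [ 0.6149 -0.2441  0.032 ] 58.30227049540076
0.062 [ 0.6285 -0.2201  0.062 ] [ 0.6169 -0.2389  0.062 ] 58.26710559081769
-17 -6 [444.9 206.8] [213.5 219.6]
-17 6 [440.7 213.5] [219.6 218. ]
17 -6 [425.3 194.4] [217.  231.6]
17 6 [421.1 201.1] [223.3 230. ]
```

```bash
python3 -m jog '[[[0.028,0.0285,0,0,0,0.047,0.6],[0.028,0.0285,0,0,0,0.047,0.6],[0.028,0.0285,0,0,0,0.047,0.6],[0.028,0.0285,0,0,0,0.047,0.6],[0.028,0.0285,0,0,0,0.047,0.6],[0.028,0.0285,0,0,0,0.047,0.6],[0.028,0.0285,0,0,0,0.047,0.6],[0.028,0.0285,0,0,0,0.047,0.6],[0.028,0.0285,0,0,0,0.047,0.6],[0.028,0.0285,0,0,0,0.047,0.6],[0.028,0.0285,0,0,0,0.047,0.6],[0.028,0.0285,0,0,0,0.047,0.6],[0.028,0.0285,0,0,0,0.047,0.6],[0.028,0.0285,0,0,0,0.047,0.6],[0,0,0,0,0,0,0.6],[0,0,0,0,0,0,0.6]]]' 30
```

```text
t: 2.1
eef_pos: [0.6242, -0.2346, 0.251]
ee_rot: [-3.141, -0.001, 2.581]
force: [-0.1, -1.1, 0.7]
width: 0.0529
```

```bash
python3 -m jog '[[[0.0012,0,-0.04,0,0,0.005,0.6],[0,0,-0.04,0,0,0,0.6],[0,0,-0.04,0,0,0,0.6],[0,0,-0.03,0,0,0,0.6],[0,0,-0.02,0,0,0,0.6],[0,0,-0.01,0,0,0,0.6],[0,0,-0.009,0,0,0,0.6],[0,0,0,0,0,0,0.6],[0,0,0,0,0,0,0.6]]]' 30
python3 - <<'E'
from h import *
from station import grab_frame
o=[]
for n,(u,v) in (("top",(429,208)),("scene",(221,217))):
    p=grab_frame(n)["pixels"][v-60:v+60,u-80:u+80,::-1]
    o.append(cv2.resize(p,(400,300),interpolation=cv2.INTER_NEAREST))
cv2.imwrite("pics/g1.png",np.hstack(o))
E
```

```text
t: 3.22
eef_pos: [0.6262, -0.2348, 0.0634]
ee_rot: [3.141, 0.001, 2.586]
force: [-0.3, 0.4, 0.1]
width: 0.0526
```

View pics/g1.png

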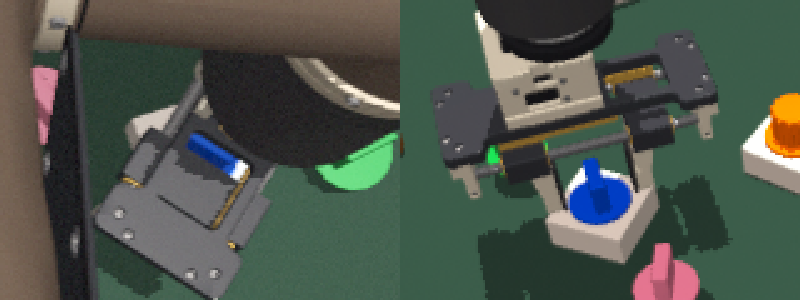

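The fingers straddle the blue wing: the scene crop shows the wing midway between them at about crop (593,185), with the flange flat on the block. Closing now.

```bash
python3 -m jog '[[[0,0,0,0,0,0,0],[0,0,0,0,0,0,0],[0,0,0,0,0,0,0],[0,0,0,0,0,0,0],[0,0,0,0,0,0,0],[0,0,0,0,0,0,0],[0,0,0,0,0,0,0]]]' 30
```

```text
t: 4.2
eef_pos: [0.6258, -0.2346, 0.0625]
ee_rot: [-3.142, 0.0, 2.586]
force: [0.4, 0.1, -0.2]
width: 0.0117
```

```bash
python3 -m jog '[[[0,0,0.02,0,0,0,0],[0,0,0.03,0,0,0,0],[0,0,0.04,0,0,0,0],[0,0,0.04,0,0,0,0],[-0.00625,0.0251,0,0,0,-0.0793,0],[-0.00625,0.0251,0,0,0,-0.0793,0],[-0.00625,0.0251,0,0,0,-0.0793,0],[-0.00625,0.0251,0,0,0,-0.0793,0],[-0.00625,0.0251,0,0,0,-0.0793,0],[-0.00625,0.0251,0,0,0,-0.0793,0],[-0.00625,0.0251,0,0,0,-0.0793,0],[-0.00625,0.0251,0,0,0,-0.0793,0],[-0.00625,0.0251,0,0,0,-0.0793,0],[-0.00625,0.0251,0,0,0,-0.0793,0],[-0.00625,0.0251,0,0,0,-0.0793,0],[-0.00625,0.0251,0,0,0,-0.0793,0],[0,0,0,0,0,0,0],[0,0,0,0,0,0,0]]]' 30
python3 - <<'E'
from h import *
from station import grab_frame
f=grab_frame("scene");np.savez("scene1.npz",**f);cv2.imwrite("pics/s1.png",cv2.resize(f["pixels"][140:340,260:520,::-1],(780,600),interpolation=cv2.INTER_NEAREST))
E
```

```text
t: 6.45
eef_pos: [0.5507, 0.0664, 0.1925]
ee_rot: [-3.141, 0.0, 1.635]
force: [-0.4, 0.1, -0.9]
width: 0.0118
```

View pics/s1.png

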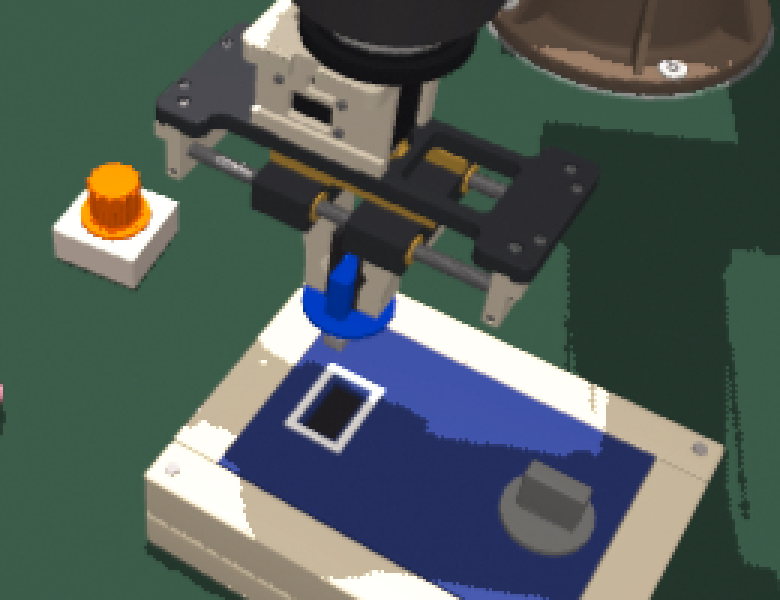

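The fastener hangs upright in the jaws above the slot, with the flange at about crop (348,308) and the slot at about (335,407). I'll check the flange position before lowering.

Run:
```python
from h import *
f=dict(np.load("scene1.npz"));hsv=cv2.cvtColor(f["pixels"],cv2.COLOR_RGB2HSV)
m=cv2.inRange(hsv,(100,180,80),(125,255,255));m,k=big(m,(376,240),26);k=k[:,0]
print("obs",k.min(0),k.max(0))
a=np.linspace(0,2*np.pi,90)
for c in((.5507,.0664),):
  Q=[]
  for z in(.158,.162):
    P=np.c_[c[0]+.025*np.cos(a),c[1]+.025*np.sin(a),0*a+z]
    q=(f["view"][:3,:3]@P.T+f["view"][:3,3:]);q=f["K"]@q;Q.append((q[:2]/q[2]).T)
  Q=np.vstack(Q);print("pred",Q.min(0),Q.max(0))
```

```text
obs [361 224] [390 253]
pred [359.90276223 227.23620307] [392.18212333 252.83193667]
```

```bash
python3 -m jog '[[[0,0.0004,-0.03,0,0,0,0],[0,0,-0.02,0,0,0,0],[0,0,-0.015,0,0,0,0],[0,0,-0.007,0,0,0,0],[0,0,-0.004,0,0,0,0],[0,0,0,0,0,0,0]]]' 30
```

```text
t: 7.25
eef_pos: [0.551, 0.067, 0.1168]
ee_rot: [3.141, -0.0, 1.634]
force: [-0.3, 0.4, -0.6]
width: 0.012
```

```bash
python3 -m jog '[[[0,0,-0.004,0,0,0,0],[0,0,-0.004,0,0,0,0],[0,0,-0.003,0,0,0,0],[0,0,-0.002,0,0,0,0],[0,0,0,0,0,0,0]]]' 30
```

```text
t: 7.88
eef_pos: [0.5507, 0.0669, 0.1045]
ee_rot: [3.141, 0.0, 1.634]
force: [-4.0, 0.9, 10.0]
width: 0.012
```

Contact at 10 N at exactly the predicted home height (0.1045), so the flange is seated. I'll ease off slightly and turn.

```bash
python3 -m jog '[[[0,0,0.0008,0,0,0,0],[0,0,0,0,0,0.157,0],[0,0,0,0,0,0.157,0],[0,0,0,0,0,0.157,0],[0,0,0,0,0,0.157,0],[0,0,0,0,0,0.157,0],[0,0,0,0,0,0.157,0],[0,0,0,0,0,0.157,0],[0,0,0,0,0,0.157,0],[0,0,0,0,0,0.157,0],[0,0,0,0,0,0.157,0],[0,0,0,0,0,0,0],[0,0,0,0,0,0,0]]]' 30
python3 - <<'E'
from h import *
from station import grab_frame
f=grab_frame("scene");cv2.imwrite("pics/s2.png",cv2.resize(f["pixels"][180:340,300:520,::-1],(770,560),interpolation=cv2.INTER_NEAREST))
E
```

```text
t: 9.5
eef_pos: [0.5511, 0.067, 0.1045]
ee_rot: [3.142, 0.001, -3.082]
force: [1.0, -0.4, 1.9]
width: 0.0116
```

View pics/s2.png

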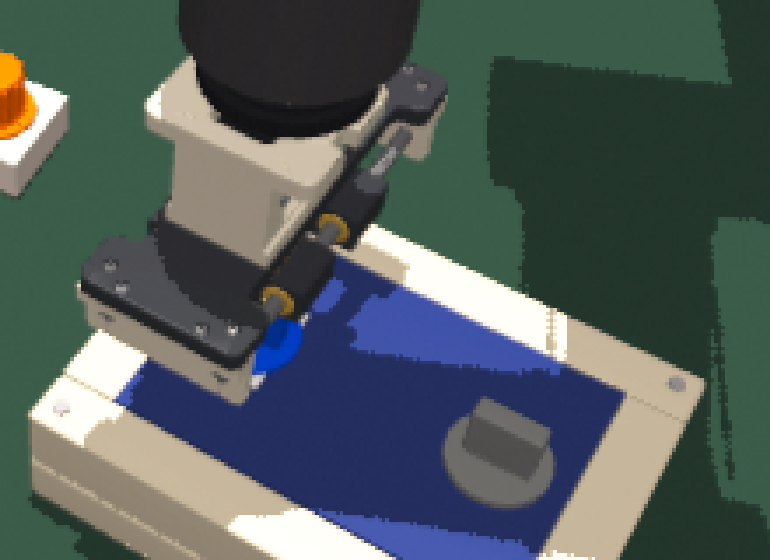

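The flange is down on the cover (crop about (280,345)) and the gripper is turned by 90°. Release and retreat.

```bash
python3 -m jog '[[[0,0,0,0,0,0,0.6],[0,0,0,0,0,0,0.6],[0,0,0,0,0,0,0.6],[0,0,0,0,0,0,0.6],[0,0,0.01,0,0,0,0.6],[0,0,0.02,0,0,0,0.6],[0,0,0.04,0,0,0,0.6],[0,0,0.04,0,0,0,0.6],[0,-0.04,0.04,0,0,0,0.6],[0,-0.05,0,0,0,0,0.6],[0,-0.06,0,0,0,0,0.6],[0,-0.06,0,0,0,0,0.6],[0,-0.05,0,0,0,0,0.6],[0,-0.04,0,0,0,0,0.6],[0,0,0,0,0,0,0.6],[0,0,0,0,0,0,0.6]]]' 30
python3 - <<'E'
from h import *
from station import grab_frame
o=[]
for n,(u,v) in (("top",(200,250)),("scene",(390,280))):
    f=grab_frame(n);np.savez(n+"3.npz",**f)
    o.append(cv2.resize(f["pixels"][v-75:v+75,u-50:u+50,::-1],(400,600),interpolation=cv2.INTER_NEAREST))
cv2.imwrite("pics/f3.png",np.hstack(o));cv2.imwrite("pics/top3.png",np.load("top3.npz")["pixels"][:,:,::-1])
E
```

```text
t: 11.55
eef_pos: [0.5506, -0.2331, 0.2547]
ee_rot: [3.142, 0.0, -3.08]
force: [-0.1, -0.1, 0.2]
width: 0.0529
```

View pics/f3.png

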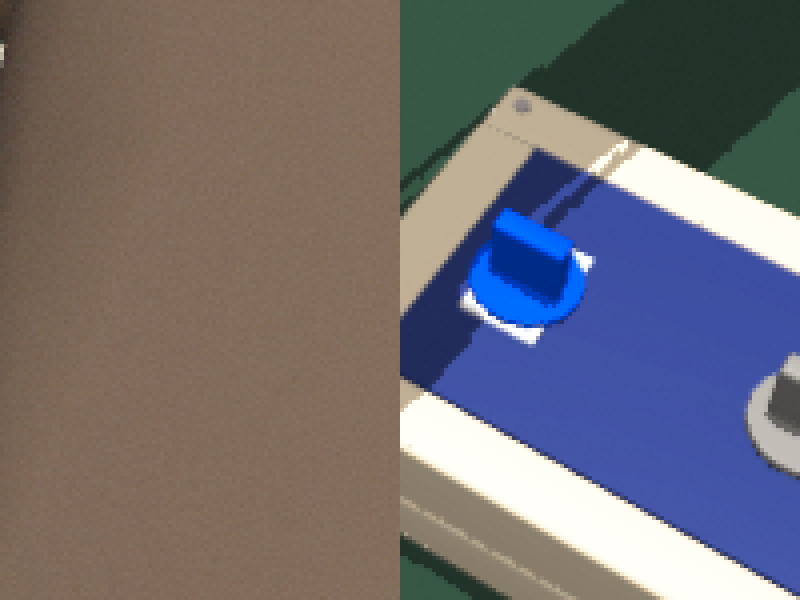

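View pics/top3.png

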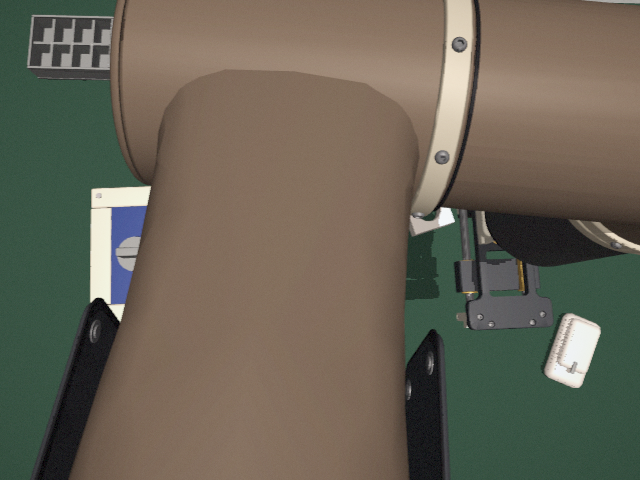

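The scene view shows the blue fastener upright at crop (527,285), flange flat on the slot's white border, wing crosswise. The arm blocks the top view, so here is a numeric check from the scene view.

Run:
```python
from h import *
f=dict(np.load("scene3.npz"));g=dict(np.load("scene0.npz"))
h=lambda f:cv2.cvtColor(f["pixels"],cv2.COLOR_RGB2HSV)
m=cv2.inRange(h(f),(100,225,60),(125,255,255));m,k=big(m,(372,274),22);k=k[:,0];print("obs",k.min(0),k.max(0))
a=np.linspace(0,2*np.pi,90)
def pr(P):
    q=f["K"]@(f["view"][:3,:3]@P.T+f["view"][:3,3:]);return (q[:2]/q[2]).T
Q=np.vstack([pr(np.c_[.5507+.025*np.cos(a),.0668+.025*np.sin(a),0*a+z]) for z in(.07,.074)]);print("pred flange",Q.min(0),Q.max(0))
# wing top long edge (read off the crop), z=.104
A,B=[plane(f,(340+(x-400)/4,205+y/4),.104) for x,y in((496,227),(563,261))]
print("wing edge",np.linalg.norm(A-B),ax(B-A),"want 93.65")
for F in(g,f):
    m=cv2.inRange(h(F),(5,200,120),(20,255,255));_,k=big(m,(298,207),22);x=cv2.moments(k);print("knob",x["m10"]/x["m00"],x["m01"]/x["m00"])
```

```text
obs [357 257] [385 286]
pred flange [356.70386411 261.67720331] [386.11815811 286.35404333]
wing edge 0.03174756606455442 93.71789527236386 want 93.65
knob 297.746456055083 207.27541514783312
knob 297.7683615819209 207.23527037933815
```

```bash
python3 -c "
from station import job_done
print(job_done())"
```

```text
the job is handed in; nothing more can be done
None
```

The blue fastener is in the empty slot, locked and released, and I handed the job in at about 11.6 s of the 40 s allowed. `job_done()` gives no verdict, so the checks below are my own.

- **Insertion:** I pinched the wing at a measured width of 11.7 mm and lowered the fastener through the slot. Contact came at 10 N, at the predicted home height, so the flange was on the cover.
- **Locking:** I turned it 90°, opened the gripper and backed the arm well clear.
- **Final position:** In the scene camera the flange outline is within about 1 px of where it should sit at home.
- **Wing angle:** The wing edge measures 93.7° against 93.65° for exactly crosswise.
- **Orange knob:** It has not moved, shifting less than 0.1 px in the image.

The arm blocked the top camera at the end, so the final position rests on the scene view alone. One earlier reading disagreed slightly: two-view triangulation put the slot's mouth at 67.4 mm high instead of 70 mm. The contact height agreed with 70 mm.

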